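# Clear the sill and shut the spice cupboard on its catch

### The job

In the little wooden cupboard either the glass jar or the tin is standing half out over the front edge. Leave the door open while you push that one straight back in, upright and wholly behind the front edge, then swing the door to and press it until the spring catch snaps home and keeps it shut when you let go. Do not slam or force the door, and leave the mug, the lemon and the onion where they are.

Things in the scene. Friction and masses are not known exactly. Their poses are not given: they have to be found in the camera images.
- cupboard: Plain wooden cupboard fixed on the worktop, 220 mm wide (y), 160 deep (x), 136 high, boards 12 mm; shelf floor 12 mm up, roof's underside 124 mm up. Origin: middle of its lower front edge, on the worktop; x points into the cupboard, y to its left (hinge) side, z up. The shelf's front edge is the plane x = 0.
- door (a joint): Door angle, rad: 0 parallel with the cupboard's front, 1.57 straight out of it; left open, it stays put. The catch sits up to 8 mm deeper or shallower each time, which cannot be seen: the caught door rests anywhere from 0 to 0.1 (the lip on its free edge hides the gap), a rigid stop less than 0.01 further in. A door not caught is thrown back to about 0.18.
- door_hinge (a point): On the door's vertical hinge line, at its lower end, 3 mm above the worktop (cupboard x = 0, y = +107 mm). Axes turn with the door: -y runs along it to the free edge, -x points out of its outer face.
- door_press (a point): Point on the door's outer face 185 mm from the hinge line, 105 mm above the worktop: a good place to press. The door is a wooden panel 226 mm wide, 12 thick, from 3 to 133 mm above the worktop, with a 22 mm lip turned in along its free edge; the hinge line lies in its inner face. Axes as for door_hinge. A steel tongue 50 mm long stands on the inner face, near the top of the free edge.
- jar: Glass jar with a white cap, 66 mm across, 84 mm high, 0.25 kg, standing on the cupboard's shelf. Origin: centre of its underside, z up.
- tin: Round food tin, 57 mm across, 72 mm high, 0.18 kg, on the cupboard's shelf. Origin: centre of its underside, z up. Of jar and tin one stands at the back left, the other, the one to push, right of the middle with its axis only 6 to 14 mm behind the shelf's front edge.
- mug: Green mug, 48 mm high, 64 by 89 mm with its handle, on the worktop right of the cupboard. Origin: centre of its underside. A bystander.
- lemon: Lemon, 78 mm long, 56 mm thick, on the worktop in front and to the right of the cupboard. Origin: its underside as it lay. A bystander.
- onion_1: Brown onion, 71 mm, on the worktop far to the right. Origin: its underside. A bystander.
- door_catch (a point): Usual place of the spring roller catch, under the roof near the right wall (fixed in the cupboard, cupboard axes). Pressed 185 mm from the hinge, the door meets 2 to 4 N of a sprung pin from 0.18 rad inwards; at the catch the push must rise to 11 to 16 N, drops as it snaps over, and about 5 mm on meets the stop; over 30 N would strain it. No part hangs lower than 99 mm above the worktop.
- door_knob (a point): Where the small steel knob meets the door's outer face, 185 mm from the hinge and 43 mm above the worktop; the knob is 20 mm across and stands 21 mm proud. Axes as for door_hinge.
Mind the look-alikes: they are no part of the job. What is shaped like the tin but turquoise is not meant. What is shaped like the jar but purple is not meant.

How it is judged (in metres and radians):
On the way:
1. jar and tin both stand upright wholly behind the shelf's front edge while the door is still open (more than 0.6 rad) (x of jar in the frame of cupboard above 0.033 m and x of tin in the frame of cupboard above 0.0285 m and angle between each of jar, tin's own z axis and vertical below 0.15 rad and value of joint door above 0.6 rad), for 0.2 s.
At the end, for the whole second after the job is handed in: The door is held by its catch (angle below 0.12 rad, at rest) and jar and tin both stand upright (within 0.15 rad) inside, wholly behind the shelf's front edge (jar axis more than 33 mm, tin axis more than 28.5 mm behind it) (x of jar in the frame of cupboard above 0.033 m and x of tin in the frame of cupboard above 0.0285 m and angle between each of jar, tin's own z axis and vertical below 0.15 rad and value of joint door below 0.12 rad and velocity of joint door between -0.05 and 0.05 rad/s); the robot touches nothing.
It fails at once if the door is slammed (closing faster than 2.5 rad/s within 0.35 rad of shut) (value of joint door below 0.35 rad and velocity of joint door below -2.5 rad/s).
It fails at once if the door is forced (pressed or struck with more than 30 N within 0.12 rad of shut) (value of joint door below 0.12 rad and contact force between the fingers and cupboard above 30 N).
It fails at once if the jar or the tin is knocked over (angle between any of jar, tin's own z axis and vertical above 0.5 rad).
It fails at once if the mug, lemon or onion is moved by more than 30 mm (distance of any of mug, lemon, onion_1 from where it was at the start of the episode above 0.03 m).
It also fails if it takes over 61 s, if anything falls off the work surface, if the arm or the gripper's body presses on something with over 40 N, if the wrist force passes 120 N, or if a joint passes its speed limit or range.

### The arm

A 6-joint arm with a two-finger parallel gripper is mounted at the origin on a cart in front of the work surface, level with it; the furniture and walls round the work are solid. World frame = base frame: x ahead of the robot, y to its left, z up, the work surface at z = 0. Lengths are in m, angles in degrees, forces in N, time in s.
With the tool pointing down it reaches from about 0.35 to 0.875 m from the base axis. Payload 4.2 kg.
Tool frame: the origin (TCP) lies on the centre line of the jaws, within the pads' length; the fingertips stand 25 mm ahead of it and the grasp point (between the pads) lies 6 mm ahead of it (finger_overhang is the distance from the TCP to the fingertips, in m); z points along the fingers, y is the line along which they close (so a half turn about z gives the same grasp; the last joint's range is limited). The gripper opens to 87 mm and grips with 3 to 60 N. Pads are 19 mm wide; open, the fingers measure 117 mm over their backs; the gripper's body (75 mm by 190 mm) begins 51 mm behind the grasp point.
Start: joints at [-52.162, 22.042, 0.453, 0, -68.411, -14.817], TCP at [0.244, -0.575, 0.248] pointing down, gripper open.
Joint ranges: [-179.83, 179.83], [-69.29, 118.12], [-61.27, 80.66], [-181.25, 117.63], [-171.15, -9.14], [-177.46, 177.46]. Speed limits (degrees/s): [159.86, 159.86, 180, 180, 180, 180].

### API

Orientations are given as a 3x3 rotation matrix whose columns are the frame's x, y, z axes.
In Python, from station import sense, capture, finish_job, spot_in, tip_of, finger_overhang gives the robot as it stands. The module is installed in compiled form; this text tells all that it offers.
- The arm moves only by the tool servo_tool, never from a script. Its arguments are lists of equal length, an entry for each row: "slide": the shift along the tool's x, y, z in m, a list of three; "spin": the turn about the tool's z in degrees; "grip": the closure, from 0 (fully open) to 1 (shut). A call has exactly 5 rows; each row is the pose to reach, as a shift and turn from the pose commanded when the call began, along the tool's axes at that moment; what a row does not reach only later rows make up. A row lasts 1/12 s, in which the tool goes at most 41.7 mm and 7.16 degrees, less where a joint would pass 70% of its speed; a pose out of reach is approached as far as the arm can. A call with a gripper value outside its range is refused whole. The fingers move at their own pace and stop on an object; the grip force is fixed at half the most. Time passes only in rows, so rows that repeat a pose let the fingers close, or fill a call up. It gives the time, the measured TCP pose, the force, the opening and the grip force at its end, in the units of the state.
- sense(): the state, without advancing time (a new reading comes with each control period).
- capture(name): name is "scene" or "top"; returns a dict with "pixels" (480x640x3 uint8, blue, green, red), "depth" (480x640 float32, m along the optical axis (not along the pixel's ray), 0 where there is no reading), "fx", "fy", "cx", "cy" (pixels), "R" (3x3) and "t" (3): a world point X has camera coordinates R X + t. Camera axes: x right, y down, z forward; pixel columns grow to the right and rows downward; lengths in m; the calibration is good to about 2 mm. A picture is of the moment at which its call begins.
- finish_job(): hands the job in; it is judged then, once.
Trained networks look in the newest picture that a camera, given by its name, has taken for a name from the list of things; names that differ only in an ending like _2 or _b are one class to them, and where a whole thing is asked for, a point or a joint stands for the part that bears it (a point fixed in the world has none). Each returns a list of dicts, best first, with "conf" (0 to 1); they miss things now and then, are a little off and sometimes report something else, mostly with a low value. They report only what shows in the picture. A call takes as long as a camera call. They do not tell look-alikes from the thing itself.
- spot_in(thing, camera): "point" ([x, y, z] in m, in world coordinates, good to about 4 mm: the middle of the surface that is visible of it).
- tip_of(thing, camera): "point" ([x, y, z] in m, in world coordinates, good to about 4 mm: a listed point, or the origin of a listed thing).
The state is a dict: "time_s": time; "joints": joint angles; "joint_velocities": joint speeds; "effort": joint torques, N m; "tcp_pos": TCP position; "ee_rot": TCP orientation; "wrist_force": force on the tool from outside, world axes, zero at the start; "moment": the same for the moment, N m; "gripper_width": opening from 0.0 (shut) to 1.0 (fully open); "gripper_force": force on a finger pad.
Only numpy, scipy, OpenCV 4.12 (cv2) and the standard library are available. Lean on these libraries where they do the work, as an engineer would, in place of code of your own. Each camera call takes 0.05 s, during which the arm holds its last target. There are 200 camera calls.

## Working session

There is one attempt and no reset: what is moved stays moved. The work goes in short steps, Python scripts to look and compute and a tool call to move; the robot and the scene stay as the last step left them, time stands still between calls to the robot, and variables do not carry over. Pictures are saved under pics/ and viewed, at most 10 in all, crops included, and the job is handed in when it is done.

Besides the shell and the picture viewer there is one more tool, called after "Call:" as name(argument=value, ...) on one line, values as JSON. servo_tool: Moves the arm, as the interface text tells. Its arguments: {"type":"object","properties":{"slide":{"type":"array"},"spin":{"type":"array"},"grip":{"type":"array"}},"required":["slide","spin","grip"]}

```bash
mkdir -p pics
python3 - <<'E'
from station import *
import cv2, numpy as np
np.set_printoptions(precision=4,suppress=True)
for c in("scene","top"):
    p=capture(c); cv2.imwrite(f"pics/{c}0.png",p["pixels"])
    for n in["cupboard","door_hinge","door_press","door_knob","door_catch","jar","tin","mug","lemon","onion_1"]:
        print(c,n,[(np.round(d["point"],3).tolist(),round(d["conf"],2)) for d in tip_of(n,c)[:4]])
s=sense();print(s["time_s"],s["tcp_pos"],np.array(s["ee_rot"]),s["wrist_force"],finger_overhang)
E
```

```text
scene cupboard []
scene door_hinge [([0.449, -0.114, 0.045], 0.61), ([0.634, -0.1, -0.005], 0.59)]
scene door_press [([0.446, -0.112, 0.106], 0.79)]
scene door_knob [([0.451, -0.109, 0.044], 0.91)]
scene door_catch [([0.634, -0.294, 0.112], 0.71)]
scene jar [([0.617, -0.253, 0.012], 0.82), ([0.546, -0.419, 0.001], 0.77)]
scene tin [([0.724, -0.174, 0.014], 0.87), ([0.658, -0.032, 0.0], 0.71), ([0.75, -0.035, 0.002], 0.68)]
scene mug [([0.687, -0.438, 0.0], 0.69)]
scene lemon [([0.439, -0.393, 0.002], 0.73)]
scene onion_1 [([0.48, -0.537, -0.0], 0.9)]
top cupboard [([0.621, -0.206, -0.002], 0.78)]
top door_hinge [([0.633, -0.103, 0.003], 0.55)]
top door_press [([0.448, -0.111, 0.104], 0.78)]
top door_knob [([0.444, -0.114, 0.042], 0.71)]
top door_catch [([0.634, -0.29, 0.112], 0.85), ([0.623, -0.251, 0.011], 0.61)]
top jar [([0.542, -0.419, 0.003], 0.95), ([0.624, -0.25, 0.014], 0.6)]
top tin [([0.657, -0.03, 0.002], 0.83), ([0.745, -0.037, 0.003], 0.53)]
top mug [([0.69, -0.434, 0.001], 0.7)]
top lemon [([0.435, -0.391, -0.0], 0.84), ([0.482, -0.542, -0.001], 0.38)]
top onion_1 [([0.485, -0.54, -0.002], 0.68)]
1.1 [ 0.2444 -0.5752  0.2475] [[-0.9203 -0.3911 -0.    ]
 [-0.3911  0.9203 -0.    ]
 [ 0.     -0.     -1.    ]] [-0.6847 -1.3649  0.0859] 0.025
```

View pics/scene0.png

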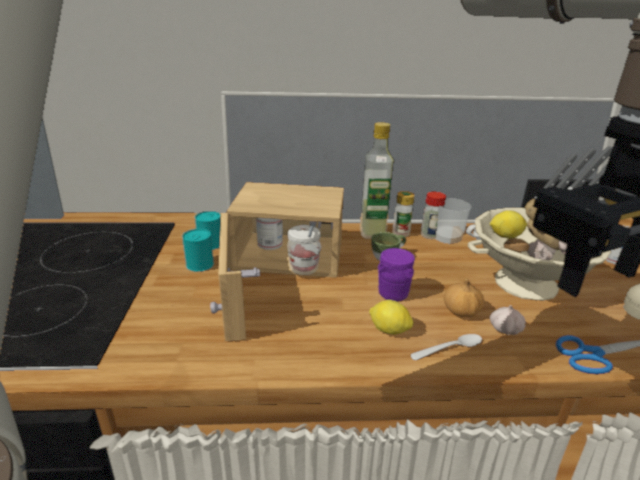

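View pics/top0.png

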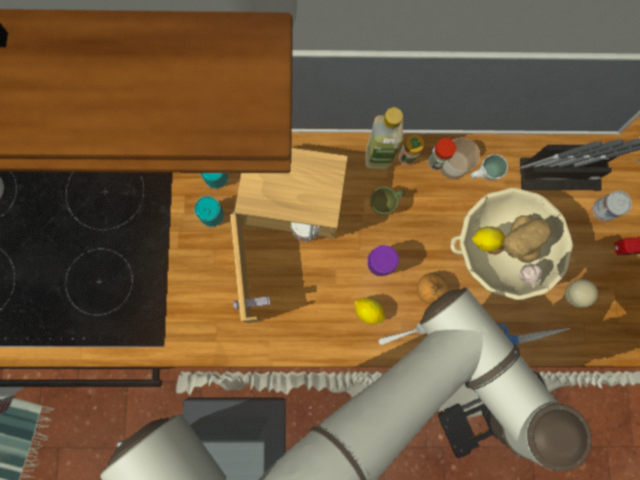

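The scene view shows the white-capped glass jar overhanging the shelf at (303,250), the tin at the back left (268,230) and the purple look-alike jar at (395,275). The door stands open at about 80°. The wrist only points down, so the roof blocks bare fingers at x=0. My plan is to hold the purple jar and push the glass jar with it. First I'll refine the geometry.

```bash
cat > h.py <<'E'
from station import *
import cv2, numpy as np
np.set_printoptions(precision=4,suppress=True)
def cloud(c):
    p=capture(c); d=p["depth"]; v,u=np.indices(d.shape)
    X=np.stack([(u-p["cx"])/p["fx"]*d,(v-p["cy"])/p["fy"]*d,d],-1)
    return p["pixels"],np.where(d[...,None]>0,(X-p["t"])@p["R"],np.nan)
E
python3 - <<'E'
from h import *
for c in("top","scene"):
    im,W=cloud(c); h=cv2.cvtColor(im,cv2.COLOR_BGR2HSV)
    x,y,z=W[...,0],W[...,1],W[...,2]
    m=(abs(z-.136)<.006)&(x>.58)&(x<.85)&(y>-.36)&(y<-.06)
    r=cv2.minAreaRect((W[m][:,:2]*1000).astype(np.float32)); print(c,"roof",r,cv2.boxPoints(r).tolist(),np.median(z[m]))
    m=(abs(z-.133)<.006)&(x>.35)&(x<.61)&(y>-.2)&(y<-.05)
    if m.sum()>5: r=cv2.minAreaRect((W[m][:,:2]*1000).astype(np.float32)); print("doortop",r,cv2.boxPoints(r).tolist())
    m=(h[...,0]>125)&(h[...,0]<155)&(h[...,1]>90)&(z>.0)&(y<-.35)&(y>-.5)
    q=W[m]; print("purple",q.min(0),q.max(0)); t=q[q[:,2]>.078]; print(" cap top",len(t),t.min(0),t.max(0),(t.min(0)+t.max(0))/2)
    for a in np.arange(.02,.09,.01):
        s=q[abs(q[:,2]-a)<.005]; 
        if len(s): print("  z%.2f ywidth %.3f %.3f"%(a,s[:,1].min(),s[:,1].max()))
    m=(x>.5)&(x<.63)&(y<-.2)&(y>-.3)&(z>.02)&(z<.12)
    q=W[m]; t=q[q[:,2]>.085]; print("jar",q.min(0),q.max(0),"top",len(t),t.min(0) if len(t) else 0,t.max(0) if len(t) else 0)
    if c=="top": print("overhead", np.nanmedian(z[60:150,50:280]), np.nanmin(x[60:168,50:285]), np.nanmin(y[60:165,50:288]))
    for n in("jar","tin","lemon"): print(n,[(np.round(d["point"],3).tolist(),round(d["conf"],2)) for d in tip_of(n,c)[:3]])
E
```

```text
top roof ((684.457275390625, -216.12646484375), (182.21429443359375, 260.3525695800781), 6.292203903198242) [[579.6317749023438, -96.71963500976562], [608.1661987304688, -355.5038146972656], [789.2827758789062, -335.5332946777344], [760.7483520507812, -76.74911499023438]] 0.1364561229431026
doortop ((509.7972717285156, -113.76852416992188), (204.4768829345703, 32.83113479614258), 12.549633979797363) [[406.43463134765625, -119.96006774902344], [413.568359375, -152.00680541992188], [613.159912109375, -107.57698059082031], [606.0261840820312, -75.53024291992188]]
purple [ 0.5127 -0.4505  0.0312] [ 0.572  -0.389   0.0929]
 cap top 612 [ 0.5127 -0.4505  0.0782] [ 0.572  -0.3906  0.0929] [ 0.5423 -0.4205  0.0855]
  z0.03 ywidth -0.396 -0.396
  z0.04 ywidth -0.402 -0.393
  z0.05 ywidth -0.443 -0.390
  z0.06 ywidth -0.433 -0.389
  z0.07 ywidth -0.436 -0.391
  z0.08 ywidth -0.450 -0.391
jar [ 0.5815 -0.2826  0.0203] [ 0.6229 -0.2183  0.1167] top 312 [ 0.5815 -0.2799  0.0876] [ 0.6229 -0.2188  0.1167]
overhead 0.9262957986494096 0.5048089692672443 -0.23570492819796626
jar [([0.541, -0.419, 0.0
[... 653 characters left out ...]
375, -89.2789306640625]]
purple [ 0.1785 -0.4998  0.0016] [ 0.6662 -0.3872  0.3325]
 cap top 602 [ 0.1785 -0.4998  0.0781] [ 0.573  -0.3889  0.3325] [ 0.3758 -0.4443  0.2053]
  z0.02 ywidth -0.446 -0.390
  z0.03 ywidth -0.453 -0.389
  z0.04 ywidth -0.445 -0.389
  z0.05 ywidth -0.448 -0.388
  z0.06 ywidth -0.449 -0.387
  z0.07 ywidth -0.446 -0.388
  z0.08 ywidth -0.450 -0.388
jar [ 0.5779 -0.2815  0.0202] [ 0.6298 -0.2157  0.1157] top 444 [ 0.5779 -0.2793  0.0851] [ 0.6298 -0.218   0.1157]
jar [([0.543, -0.417, 0.002], 0.92)]
tin [([0.656, -0.03, 0.001], 0.86), ([0.747, -0.035, 0.003], 0.65), ([0.724, -0.176, 0.015], 0.57)]
lemon [([0.436, -0.392, 0.001], 0.84), ([0.635, -0.102, -0.0], 0.47)]
```

Run:
```python
from h import *
im,W=cloud("top"); x,y,z=W[...,0],W[...,1],W[...,2]
m=(abs(z-.1365)<.004)&(x>.59)&(x<.85)&(y>-.33)&(y<-.08)
m=cv2.morphologyEx(m.astype(np.uint8),cv2.MORPH_OPEN,np.ones((5,5)))>0
P=W[m]
pts=[]
for b in np.arange(-.30,-.13,.005):
    s=P[abs(P[:,1]-b)<.0025]
    if len(s)>10: pts.append((b,np.percentile(s[:,0],1)))
pts=np.array(pts); print(pts[::3])
for _ in range(3):
    k=np.polyfit(*pts.T,1); r=pts[:,1]-np.polyval(k,pts[:,0]); pts=pts[abs(r)<.004]
print("front x = ",k,"yaw",np.degrees(np.arctan(k[0])))
pr=[]
for b in np.arange(.64,.76,.005):
    s=P[abs(P[:,0]-b)<.0025]; pr.append((b,np.percentile(s[:,1],1),np.percentile(s[:,1],99)))
pr=np.array(pr);print(pr[::4]); print(np.polyfit(pr[:,0],pr[:,1],1),np.polyfit(pr[:,0],pr[:,2],1))
```

```text
[[-0.3     0.6187]
 [-0.285   0.6195]
 [-0.27    0.6102]
 [-0.255   0.6229]
 [-0.24    0.627 ]
 [-0.225   0.628 ]
 [-0.21    0.6216]
 [-0.195   0.6311]
 [-0.18    0.6359]
 [-0.165   0.6382]
 [-0.145   0.6476]]
front x =  [0.2013 0.6757] yaw 11.379237720549659
[[ 0.64   -0.2831 -0.1121]
 [ 0.66   -0.2998 -0.1183]
 [ 0.68   -0.2725 -0.2173]
 [ 0.7    -0.3189 -0.1108]
 [ 0.72   -0.2276 -0.1384]
 [ 0.74   -0.2548 -0.2361]]
[-0.2494 -0.1238] [-1.0972  0.5977]
```

Run:
```python
import cv2
im=cv2.imread("pics/top0.png")[135:330,190:440]
cv2.imwrite("pics/crop0.png",cv2.resize(im,None,fx=3,fy=3,interpolation=cv2.INTER_CUBIC))
```

```text
(no output)
```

View pics/crop0.png

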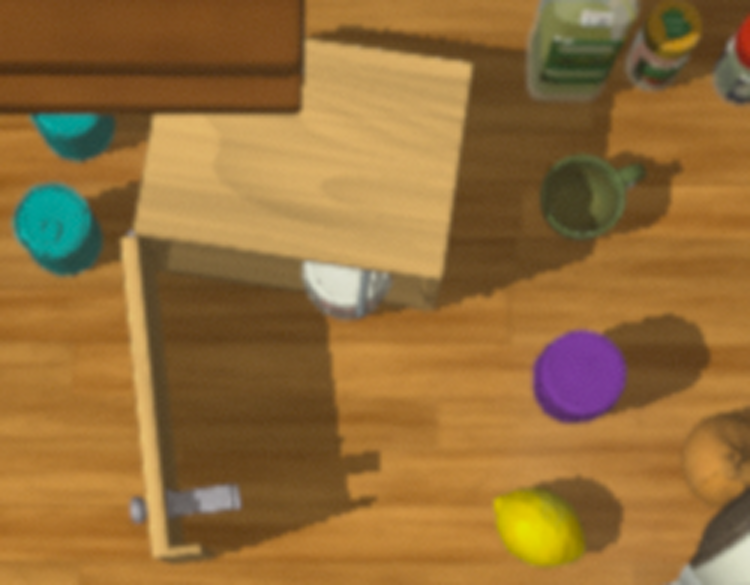

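Run:
```python
from h import *
p=capture("top")
def at(u,v,z):
    u,v=190+u/3,135+v/3
    d=p["R"].T@[(u-p["cx"])/p["fx"],(v-p["cy"])/p["fy"],1]; o=-p["R"].T@p["t"]; return (o+d*(z-o[2])/d[2])[:2]
L,R,B=at(135,236,.136),at(442,277,.136),at(471,65,.136)
print("L,R,B",L,R,B,np.linalg.norm(L-R),np.linalg.norm(R-B))
y=(L-R)/np.linalg.norm(L-R); x=np.array([y[1],-y[0]]); o=(L+R)/2; print("x",x,"yaw",np.degrees(np.arctan2(x[1],x[0])),"o",o)
for n,q in dict(jar=at(345,272,.096),jarfront=at(345,318,.094),purple=at(580,373,.084),pleft=at(534,373,.084),dtip_out=at(153,555,.133),dtip_in=at(165,553,.133),tongue=at(240,497,.11),dh=at(124,240,.133)).items(): print(n,q,"cup",(q-o)@x,(q-o)@y)
s=sense();E=np.array(s["ee_rot"]);print("tool yaw vs cup x",np.degrees(np.arctan2(E[1,0],E[0,0])))
```

```text
L,R,B [ 0.6311 -0.1019] [ 0.6028 -0.3175] [ 0.7577 -0.3391] 0.21741939617539116 0.15642990824216946
x [ 0.9915 -0.1304] yaw -7.494399353347685 o [ 0.6169 -0.2097]
jar [ 0.6139 -0.2494] cup 0.0021548026019548813 -0.03975279275911871
jarfront [ 0.5804 -0.2495] cup -0.030976580867725853 -0.044250556634963266
purple [ 0.5424 -0.4201] cup -0.04649051932581512 -0.21833710916839644
pleft [ 0.5422 -0.3867] cup -0.05096111809801507 -0.1852073088981003
dtip_out [ 0.4093 -0.1193] cup -0.21764012049273673 0.06256113793189882
dtip_in [ 0.4107 -0.1274] cup -0.2152274732135504 0.05467016564476628
tongue [ 0.4505 -0.1766] cup -0.16937115520574317 0.01105976531747813
dh [ 0.6288 -0.0939] cup -0.003289271383905921 0.11635129837524066
tool yaw vs cup x -156.98177029683038
```

Call:
servo_tool(slide=[[-0.035, 0.003, 0], [-0.07, 0.006, 0], [-0.105, 0.009, 0], [-0.14, 0.012, 0], [-0.175, 0.014, 0]], spin=[6.1, 12.2, 18.3, 24.4, 30.5], grip=[0, 0, 0, 0, 0])

```text
time_s: 2.02
tcp_pos: [0.4012, -0.4929, 0.2478]
ee_rot: [[-0.991, 0.136, 0.0], [0.136, 0.991, -0.0], [-0.0, -0.0, -1.0]]
wrist_force: [-0.2, -1.1, 0.1]
gripper_width: 1.0
gripper_force: 0.0
```

```bash
cat > g.py <<'E'
import sys
from h import *
s=sense();E=np.array(s["ee_rot"]);p=np.array(s["tcp_pos"])
yaw=np.radians(-7.5);cx=np.array([np.cos(yaw),np.sin(yaw),0]);cy=np.array([-cx[1],cx[0],0]);o=np.array([.618,-.2095,0])
print("t",s["time_s"],"tcp",p,"cup",(p-o)@cx,(p-o)@cy,"toolyaw",np.degrees(np.arctan2(E[1,0],E[0,0])),"F",np.array(s["wrist_force"]),"J",np.array(s["joints"]),"w",s["gripper_width"],s["gripper_force"])
if len(sys.argv)>1: print("to go in tool axes",E.T@(np.array(eval(sys.argv[1]))-p))
E
python3 g.py .5424,-.4200,.12
```

```text
t 2.0167 tcp [ 0.4012 -0.4929  0.2478] cup -0.17795242158667984 -0.3093107579579217 toolyaw 172.20502684854367 F [-0.1536 -1.1119  0.0589] J [-36.2954  23.0613   2.0661   0.0016 -68.9906 -61.5001] w 1.0004536283473566 0.0
to go in tool axes [-0.13    0.0914  0.1278]
```

Call:
servo_tool(slide=[[-0.03, 0.02, 0.02], [-0.06, 0.042, 0.05], [-0.09, 0.063, 0.08], [-0.12, 0.084, 0.1], [-0.13, 0.0914, 0.12]], spin=[0, 0, 0, 0, 0], grip=[0, 0, 0, 0, 0])

```text
time_s: 2.43
tcp_pos: [0.5439, -0.4188, 0.1272]
ee_rot: [[-0.992, 0.128, 0.002], [0.128, 0.992, -0.001], [-0.002, -0.001, -1.0]]
wrist_force: [0.0, -0.8, 0.8]
gripper_width: 0.992
gripper_force: 0.0
```

```bash
python3 g.py .5424,-.4200,.068
python3 - <<'E'
from h import *
im,W=cloud("scene"); cv2.imwrite("pics/s1.png",im[150:400,150:560])
print([(np.round(d["point"],3).tolist(),round(d["conf"],2)) for d in tip_of("jar","scene")[:3]])
E
```

```text
t 2.4333 tcp [ 0.5439 -0.4188  0.1272] cup -0.04611567691628238 -0.2172019325432818 toolyaw 172.6520843343267 F [ 0.0263 -0.8172  0.8194] J [-24.126   33.2489   1.0993   0.0271 -57.7031 -73.2365] w 0.9923410092815006 0.0
to go in tool axes [ 0.0015 -0.0013  0.0592]
[([0.618, -0.248, 0.013], 0.58), ([0.54, -0.419, 0.0], 0.55)]
```

View pics/s1.png

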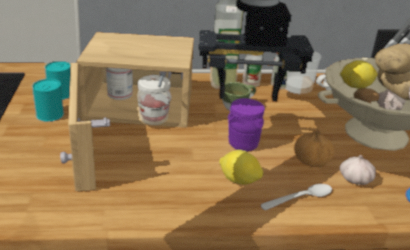

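The gripper is over the purple jar at crop (246,125), with one finger either side. Next I descend and grip.

Call:
servo_tool(slide=[[0, -0.0005, 0.02], [0, -0.0005, 0.035], [0, -0.0005, 0.048], [0, -0.0005, 0.052], [0, -0.0005, 0.052]], spin=[0, 0, 0, 0, 0], grip=[0, 0, 0, 0, 0])

```text
time_s: 2.95
tcp_pos: [0.5398, -0.421, 0.075]
ee_rot: [[-0.991, 0.131, -0.002], [0.131, 0.991, 0.001], [0.002, 0.0, -1.0]]
wrist_force: [-0.5, -0.3, -0.4]
gripper_width: 1.0
gripper_force: 0.0
```

Call:
servo_tool(slide=[[0, 0, 0], [0, 0, 0], [0, 0, 0], [0, 0, 0], [0, 0, 0]], spin=[0, 0, 0, 0, 0], grip=[0.2, 0.5, 1, 1, 1])

```text
time_s: 3.37
tcp_pos: [0.5411, -0.4208, 0.0766]
ee_rot: [[-0.992, 0.13, 0.001], [0.13, 0.992, -0.001], [-0.001, -0.0, -1.0]]
wrist_force: [0.2, 0.4, 1.4]
gripper_width: 0.736
gripper_force: 30.0
```

```bash
python3 g.py .5424,-.4200,.098
```

```text
t 3.3667 tcp [ 0.5411 -0.4208  0.0766] cup -0.04868948333682961 -0.21952462749608118 toolyaw 172.52917225376314 F [0.1537 0.4405 1.357 ] J [-24.3896  36.1325  -1.7153   0.0024 -52.0756 -73.0828] w 0.7356678218868263 30.003470554947853
to go in tool axes [-0.0012  0.0009 -0.0214]
```

Call:
servo_tool(slide=[[0, 0, -0.022], [0.013, 0.005, -0.0224], [0.026, 0.035, -0.0224], [0.026, 0.065, -0.0224], [0.026, 0.095, -0.0224]], spin=[0, 0, 0, 0, 0], grip=[1, 1, 1, 1, 1])

```text
time_s: 3.78
tcp_pos: [0.5258, -0.3222, 0.0974]
ee_rot: [[-0.991, 0.132, -0.001], [0.132, 0.991, 0.001], [0.001, 0.001, -1.0]]
wrist_force: [0.1, 0.0, -3.0]
gripper_width: 0.738
gripper_force: 30.0
```

Call:
servo_tool(slide=[[0, 0.03, 0], [0, 0.055, 0], [0, 0.075, 0], [0, 0.083, 0], [0, 0.083, 0]], spin=[0, 0, 0, 0, 0], grip=[1, 1, 1, 1, 1])

```text
time_s: 4.2
tcp_pos: [0.5381, -0.2391, 0.0978]
ee_rot: [[-0.992, 0.128, -0.001], [0.128, 0.992, 0.0], [0.001, 0.0, -1.0]]
wrist_force: [-0.5, -0.8, -2.0]
gripper_width: 0.738
gripper_force: 30.0
```

```bash
python3 g.py .5424,-.4200,.098
python3 - <<'E'
from h import *
p=capture("top");im=p["pixels"][135:330,190:440]
a=cv2.resize(im,None,fx=3,fy=3,interpolation=cv2.INTER_CUBIC)
cv2.imwrite("pics/t2.png",a)
p=capture("scene");im=p["pixels"][160:350,180:440]
cv2.imwrite("pics/s2.png",cv2.resize(im,None,fx=3,fy=3,interpolation=cv2.INTER_CUBIC))
E
```

```text
t 4.2 tcp [ 0.5381 -0.2391  0.0978] cup -0.07532416740386537 -0.03972749170000958 toolyaw 172.66553899596983 F [-0.5346 -0.7711 -1.9628] J [ -8.216   26.9438 -15.5384  -0.0276 -47.5608 -89.0998] w 0.73792945948229 29.999674446880817
to go in tool axes [-0.0273 -0.1789 -0.0003]
```

View pics/s2.png

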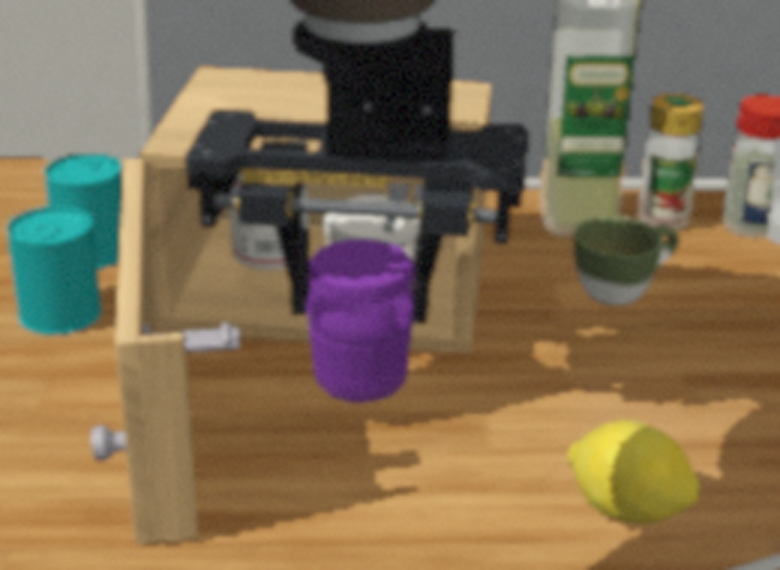

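Call:
servo_tool(slide=[[-0.004, -0.001, -0.002], [-0.008, -0.001, -0.002], [-0.013, -0.001, -0.002], [-0.018, -0.001, -0.002], [-0.024, -0.001, -0.002]], spin=[0, 0, 0, 0, 0], grip=[1, 1, 1, 1, 1])

```text
time_s: 4.72
tcp_pos: [0.5604, -0.2453, 0.0992]
ee_rot: [[-0.991, 0.132, -0.005], [0.132, 0.991, 0.001], [0.005, 0.0, -1.0]]
wrist_force: [-3.4, -0.2, -2.1]
gripper_width: 0.737
gripper_force: 30.0
```

Call:
servo_tool(slide=[[-0.006, 0, 0], [-0.012, 0, 0], [-0.018, 0, 0], [-0.023, 0, 0], [-0.026, 0, 0]], spin=[0, 0, 0, 0, 0], grip=[1, 1, 1, 1, 1])

```text
time_s: 5.13
tcp_pos: [0.5871, -0.2479, 0.0991]
ee_rot: [[-0.991, 0.13, -0.003], [0.13, 0.991, 0.001], [0.003, 0.001, -1.0]]
wrist_force: [-7.1, 1.9, -2.6]
gripper_width: 0.742
gripper_force: 30.0
```

```bash
python3 g.py .5424,-.4200,.098
```

```text
t 5.1333 tcp [ 0.5871 -0.2479  0.0991] cup -0.025576410560626154 -0.04209049632739445 toolyaw 172.50634810439442 F [-7.1067  1.9331 -2.6035] J [ -8.3856  30.8589  -8.0446  -0.048  -51.2781 -89.0781] w 0.7422156879870592 30.00026810914278
to go in tool axes [ 0.0219 -0.1765  0.001 ]
```

Call:
servo_tool(slide=[[0, 0, 0], [0, 0, 0], [0, 0, 0], [0, 0, 0], [0, 0, 0]], spin=[0, 0, 0, 0, 0], grip=[1, 1, 1, 1, 1])

```text
time_s: 5.55
tcp_pos: [0.5873, -0.2479, 0.0996]
ee_rot: [[-0.991, 0.13, -0.001], [0.13, 0.992, 0.001], [0.001, 0.0, -1.0]]
wrist_force: [-5.1, 1.8, -4.1]
gripper_width: 0.736
gripper_force: 30.0
```

```bash
python3 g.py .5424,-.4200,.098
python3 - <<'E'
from h import *
p=capture("scene");im=p["pixels"][160:350,180:440]
cv2.imwrite("pics/s3.png",cv2.resize(im,None,fx=3,fy=3,interpolation=cv2.INTER_CUBIC))
print([(np.round(d["point"],3).tolist(),round(d["conf"],2)) for d in tip_of("jar","scene")[:3]])
E
```

```text
t 5.55 tcp [ 0.5873 -0.2479  0.0996] cup -0.02544989302974855 -0.04207439171283684 toolyaw 172.52436962770193 F [-5.1313  1.7776 -4.1446] J [ -8.3788  30.7848  -8.0946  -0.0339 -51.1802 -89.0755] w 0.7357061977500827 29.999208971858025
to go in tool axes [ 0.0221 -0.1765  0.0015]
[([0.593, -0.252, 0.024], 0.93), ([0.724, -0.174, 0.014], 0.16)]
```

View pics/s3.png

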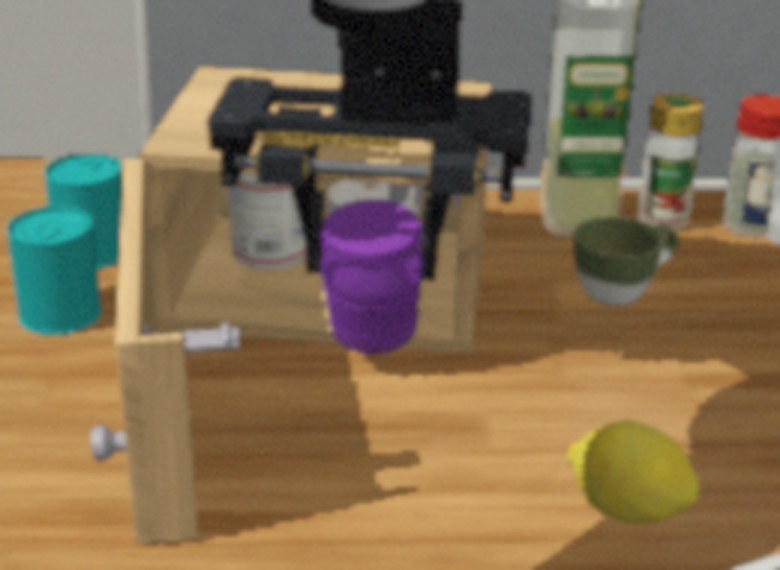

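Call:
servo_tool(slide=[[0.001, 0, -0.002], [0.002, 0, -0.004], [0.002, 0, -0.006], [0.002, 0, -0.006], [0.002, 0, -0.006]], spin=[0, 0, 0, 0, 0], grip=[1, 1, 1, 1, 1])

```text
time_s: 6.07
tcp_pos: [0.5861, -0.2482, 0.1067]
ee_rot: [[-0.992, 0.13, 0.002], [0.13, 0.992, -0.0], [-0.002, -0.0, -1.0]]
wrist_force: [-3.5, 1.7, -1.1]
gripper_width: 0.738
gripper_force: 30.0
```

Run:
```python
from h import *
for c in("scene","top"):
    im,W=cloud(c); x,y,z=W[...,0],W[...,1],W[...,2]
    h=cv2.cvtColor(im,cv2.COLOR_BGR2HSV)
    m=(h[...,0]>125)&(h[...,0]<155)&(h[...,1]>90)&(x>.5)&(x<.65)&(y<-.18)&(y>-.32)
    q=W[m]; print(c,"purple",len(q),np.percentile(q,[1,50,99],axis=0) if len(q) else 0)
    for zz in np.arange(.03,.125,.01):
        s=q[abs(q[:,2]-zz)<.005]
        if len(s)>5: print("  z%.2f xmin %.4f ymid %.4f"%(zz,np.percentile(s[:,0],5),np.median(s[:,1])))
    # white-ish cap
    w=(h[...,1]<60)&(h[...,2]>120)&(x>.58)&(x<.72)&(y<-.2)&(y>-.31)&(z>.05)&(z<.125)
    q=W[w]; print("white",len(q),np.percentile(q,[2,50,98],axis=0) if len(q) else 0)
    print([(np.round(d["point"],3).tolist(),round(d["conf"],2)) for d in spot_in("jar",c)[:3]])
```

```text
scene purple 1499 [[ 0.5523 -0.2804  0.0328]
 [ 0.5659 -0.2486  0.0913]
 [ 0.6074 -0.2165  0.245 ]]
  z0.03 xmin 0.5650 ymid -0.2519
  z0.04 xmin 0.5630 ymid -0.2498
  z0.05 xmin 0.5610 ymid -0.2506
  z0.06 xmin 0.5586 ymid -0.2496
  z0.07 xmin 0.5564 ymid -0.2467
  z0.08 xmin 0.5551 ymid -0.2466
  z0.09 xmin 0.5563 ymid -0.2483
  z0.10 xmin 0.5533 ymid -0.2464
  z0.11 xmin 0.5551 ymid -0.2469
  z0.12 xmin 0.5932 ymid -0.2546
white 90 [[ 0.6026 -0.2768  0.0934]
 [ 0.6604 -0.2357  0.0953]
 [ 0.6739 -0.2196  0.1163]]
[([0.566, -0.245, 0.089], 0.7), ([0.66, -0.239, 0.098], 0.64), ([0.412, -0.127, 0.092], 0.5)]
top purple 68 [[ 0.5541 -0.2624  0.0519]
 [ 0.5595 -0.2443  0.1093]
 [ 0.5691 -0.2259  0.1162]]
  z0.11 xmin 0.5545 ymid -0.2453
white 0 0
[([0.555, -0.243, 0.111], 0.43)]
```

Call:
servo_tool(slide=[[-0.002, 0, 0.002], [-0.004, 0, 0.002], [-0.006, 0, 0.002], [-0.008, 0, 0.002], [-0.009, 0, 0.002]], spin=[0, 0, 0, 0, 0], grip=[1, 1, 1, 1, 1])

```text
time_s: 6.68
tcp_pos: [0.5905, -0.2483, 0.1012]
ee_rot: [[-0.991, 0.132, -0.01], [0.132, 0.991, 0.003], [0.011, 0.002, -1.0]]
wrist_force: [-8.8, 3.2, -6.1]
gripper_width: 0.741
gripper_force: 30.0
```

Call:
servo_tool(slide=[[0.01, 0, 0], [0.03, 0, 0], [0.055, 0, 0], [0.055, -0.02, 0], [0.055, -0.06, 0]], spin=[0, 0, 0, 0, 0], grip=[1, 1, 1, 1, 1])

```text
time_s: 7.1
tcp_pos: [0.5341, -0.2999, 0.1053]
ee_rot: [[-0.992, 0.124, 0.005], [0.124, 0.992, -0.002], [-0.006, -0.001, -1.0]]
wrist_force: [2.3, 0.2, -1.8]
gripper_width: 0.739
gripper_force: 30.0
```

Call:
servo_tool(slide=[[0, -0.04, 0], [0, -0.08, 0], [0, -0.11, 0], [-0.01, -0.12, 0], [-0.02, -0.12, 0]], spin=[0, 0, 0, 0, 0], grip=[1, 1, 1, 1, 1])

```text
time_s: 7.52
tcp_pos: [0.5375, -0.4277, 0.1047]
ee_rot: [[-0.991, 0.134, 0.005], [0.134, 0.991, -0.004], [-0.006, -0.003, -1.0]]
wrist_force: [1.3, 0.2, -1.9]
gripper_width: 0.743
gripper_force: 30.0
```

```bash
python3 g.py .5424,-.4200,.077
python3 - <<'E'
from h import *
o=np.array([.618,-.2095])
for c in("scene","top"):
    p=capture(c);
    if c=="scene": cv2.imwrite("pics/s4.png",cv2.resize(p["pixels"][160:350,180:440],None,fx=3,fy=3,interpolation=cv2.INTER_CUBIC))
    for n in("jar","tin","door_press","lemon"): print(c,n,[(np.round(d["point"],3).tolist(),round(d["conf"],2)) for d in tip_of(n,c)[:4]])
E
```

```text
t 7.5167 tcp [ 0.5375 -0.4277  0.1047] cup -0.05136775128046832 -0.22682174178747724 toolyaw 172.3073300871304 F [ 1.3364  0.2408 -1.8914] J [-25.0209  34.4401  -0.3263   0.1046 -54.8738 -72.7322] w 0.7428135417567899 29.999210312962532
to go in tool axes [-0.0037  0.0084  0.0277]
scene jar [([0.66, -0.254, 0.016], 0.74), ([0.55, -0.431, 0.03], 0.61)]
scene tin [([0.748, -0.036, 0.0], 0.95), ([0.656, -0.032, -0.001], 0.86), ([0.723, -0.176, 0.016], 0.77)]
scene door_press [([0.444, -0.111, 0.104], 0.66)]
scene lemon [([0.438, -0.391, -0.002], 0.81)]
top jar [([0.551, -0.423, 0.03], 0.63)]
top tin [([0.657, -0.031, 0.003], 0.85), ([0.747, -0.037, 0.003], 0.76)]
top door_press [([0.688, -0.436, 0.0], 0.22)]
top lemon [([0.433, -0.389, -0.004], 0.89)]
```

View pics/s4.png

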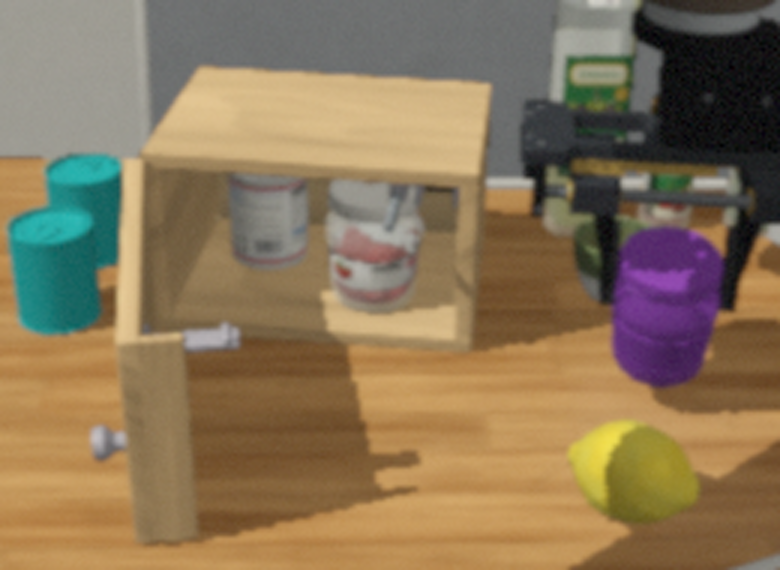

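The jar now stands upright inside at crop (373,245), about 47 mm deep, and the door is still open. The purple jar is held slightly tilted, so I'll set it down gently.

Call:
servo_tool(slide=[[0, 0, 0.008], [0, 0, 0.014], [0, 0, 0.019], [0, 0, 0.023], [0, 0, 0.025]], spin=[0, 0, 0, 0, 0], grip=[1, 1, 1, 1, 1])

```text
time_s: 8.43
tcp_pos: [0.5378, -0.4233, 0.0797]
ee_rot: [[-0.992, 0.13, 0.003], [0.13, 0.992, -0.001], [-0.003, -0.001, -1.0]]
wrist_force: [1.9, 3.2, 5.8]
gripper_width: 0.736
gripper_force: 30.0
```

Call:
servo_tool(slide=[[0, 0, 0], [0, 0, 0], [0, 0, 0], [0, 0, 0], [0, 0, 0]], spin=[0, 0, 0, 0, 0], grip=[0.8, 0.5, 0.2, 0, 0])

```text
time_s: 8.85
tcp_pos: [0.5357, -0.4232, 0.0786]
ee_rot: [[-0.991, 0.13, -0.001], [0.13, 0.991, 0.0], [0.001, 0.0, -1.0]]
wrist_force: [0.2, -0.2, -0.2]
gripper_width: 0.875
gripper_force: 0.0
```

Call:
servo_tool(slide=[[0, 0, -0.01], [0, 0, -0.04], [0, 0, -0.08], [0, 0, -0.12], [0, 0, -0.15]], spin=[0, 0, 0, 0, 0], grip=[0, 0, 0, 0, 0])

```text
time_s: 9.27
tcp_pos: [0.5365, -0.424, 0.2335]
ee_rot: [[-0.992, 0.13, 0.003], [0.13, 0.992, -0.003], [-0.003, -0.003, -1.0]]
wrist_force: [0.4, -0.8, -0.0]
gripper_width: 0.995
gripper_force: 0.0
```

```bash
python3 g.py
python3 - <<'E'
from h import *
for c in("scene","top"):
    p=capture(c)
    for n in("jar","door_press","door_knob","door_hinge"): print(c,n,[(np.round(d["point"],3).tolist(),round(d["conf"],2)) for d in tip_of(n,c)[:4]])
E
```

```text
t 9.2667 tcp [ 0.5365 -0.424   0.2335] cup -0.05277932938795543 -0.2232686902158481 toolyaw 172.530031431503 F [ 0.4481 -0.8178 -0.0101] J [-24.7648  28.2148   8.2965   0.0932 -69.8664 -72.7373] w 0.995015349226854 0.0
scene jar [([0.549, -0.426, -0.0], 0.89), ([0.658, -0.253, 0.014], 0.63)]
scene door_press [([0.446, -0.113, 0.106], 0.72)]
scene door_knob []
scene door_hinge [([0.632, -0.104, -0.002], 0.6)]
top jar [([0.548, -0.425, 0.005], 0.69)]
top door_press []
top door_knob []
top door_hinge [([0.632, -0.102, 0.005], 0.73)]
```

Call:
servo_tool(slide=[[0.014, 0.035, 0], [0.028, 0.07, 0], [0.042, 0.105, 0], [0.056, 0.14, 0], [0.07, 0.175, 0]], spin=[0, 0, 0, 0, 0], grip=[0.3, 0.6, 1, 1, 1])

```text
time_s: 10.18
tcp_pos: [0.4888, -0.2391, 0.2282]
ee_rot: [[-0.991, 0.131, -0.001], [0.131, 0.991, 0.0], [0.001, -0.0, -1.0]]
wrist_force: [0.5, 0.9, 0.3]
gripper_width: 0.705
gripper_force: 0.0
```

Call:
servo_tool(slide=[[0.014, 0.036, 0], [0.028, 0.072, 0], [0.042, 0.108, 0], [0.056, 0.144, 0], [0.072, 0.18, 0]], spin=[0, 0, 0, 0, 0], grip=[1, 1, 1, 1, 1])

```text
time_s: 10.6
tcp_pos: [0.4411, -0.0512, 0.2287]
ee_rot: [[-0.991, 0.13, -0.0], [0.13, 0.991, -0.0], [0.0, -0.0, -1.0]]
wrist_force: [0.8, 0.9, 0.6]
gripper_width: 0.327
gripper_force: 0.0
```

```bash
python3 g.py
python3 - <<'E'
import numpy as np
for d in (90,80,76,70,65,60,55,50,45,40,35,30,25,20,15,12,10,8,6,4,2,0):
    t=np.radians(d);P=np.array([-.185*np.sin(t)-.012*np.cos(t),.107-.185*np.cos(t)+.012*np.sin(t)]);print(d,np.round(P+[-.0095,.015],4))
E
```

```text
t 10.6 tcp [ 0.4411 -0.0512  0.2287] cup -0.19603019593709797 0.13386697218293953 toolyaw 172.50304790740907 F [0.7582 0.933  0.5823] J [  14.4787    5.1212  -25.2312    0.0127  -59.6712 -111.982 ] w 0.3270605556990553 0.0
90 [-0.1945  0.134 ]
80 [-0.1938  0.1017]
76 [-0.1919  0.0889]
70 [-0.1874  0.07  ]
65 [-0.1822  0.0547]
60 [-0.1757  0.0399]
55 [-0.1679  0.0257]
50 [-0.1589  0.0123]
45 [-0.1488 -0.0003]
40 [-0.1376 -0.012 ]
35 [-0.1254 -0.0227]
30 [-0.1124 -0.0322]
25 [-0.0986 -0.0406]
20 [-0.0841 -0.0477]
15 [-0.069  -0.0536]
12 [-0.0597 -0.0565]
10 [-0.0534 -0.0581]
8 [-0.0471 -0.0595]
6 [-0.0408 -0.0607]
4 [-0.0344 -0.0617]
2 [-0.0279 -0.0625]
0 [-0.0215 -0.063 ]
```

Call:
servo_tool(slide=[[0, 0, 0.03], [0, 0, 0.06], [0, 0, 0.09], [0, 0, 0.115], [0, 0, 0.126]], spin=[0, 0, 0, 0, 0], grip=[1, 1, 1, 1, 1])

```text
time_s: 11.02
tcp_pos: [0.4395, -0.0528, 0.0997]
ee_rot: [[-0.991, 0.13, -0.006], [0.13, 0.991, -0.001], [0.006, -0.002, -1.0]]
wrist_force: [0.7, -0.3, 0.8]
gripper_width: 0.019
gripper_force: 0.0
```

Call:
servo_tool(slide=[[0, -0.01, 0], [-0.002, -0.03, 0], [-0.004, -0.045, 0], [-0.0085, -0.064, 0], [-0.0138, -0.079, 0]], spin=[0, 0, 0, 0, 0], grip=[1, 1, 1, 1, 1])

```text
time_s: 11.43
tcp_pos: [0.4453, -0.1342, 0.1037]
ee_rot: [[-0.992, 0.13, 0.001], [0.13, 0.992, -0.0], [-0.001, -0.0, -1.0]]
wrist_force: [0.4, 1.2, 0.4]
gripper_width: 0.003
gripper_force: 0.4
```

```bash
python3 g.py
python3 - <<'E'
from h import *
for c in("scene","top"):
    p=capture(c)
    for n in("door_press","door_knob"): print(c,n,[(np.round(d["point"],3).tolist(),round(d["conf"],2)) for d in tip_of(n,c)[:4]])
E
```

```text
t 11.4333 tcp [ 0.4453 -0.1342  0.1037] cup -0.18100132680078146 0.05208247506473644 toolyaw 172.52928354950205 F [0.3872 1.22   0.3674] J [   3.3287   16.3342  -32.5035    0.0217  -41.1104 -100.8158] w 0.0027688173080252392 0.417802980155102
scene door_press [([0.455, -0.154, 0.104], 0.63)]
scene door_knob [([0.459, -0.151, 0.044], 0.71), ([0.618, -0.204, -0.003], 0.56)]
top door_press []
top door_knob []
```

Call:
servo_tool(slide=[[-0.005, -0.012, 0], [-0.013, -0.026, 0], [-0.022, -0.04, 0], [-0.032, -0.052, 0], [-0.0434, -0.064, 0]], spin=[0, 0, 0, 0, 0], grip=[1, 1, 1, 1, 1])

```text
time_s: 12.15
tcp_pos: [0.4798, -0.2016, 0.1031]
ee_rot: [[-0.992, 0.129, -0.001], [0.129, 0.992, 0.0], [0.001, 0.0, -1.0]]
wrist_force: [-1.1, 0.1, -0.2]
gripper_width: 0.009
gripper_force: 0.2
```

Call:
servo_tool(slide=[[-0.012, -0.0107, 0], [-0.025, -0.02, 0], [-0.036, -0.027, 0], [-0.044, -0.031, 0], [-0.05, -0.034, 0]], spin=[0, 0, 0, 0, 0], grip=[1, 1, 1, 1, 1])

```text
time_s: 12.57
tcp_pos: [0.5257, -0.2419, 0.1029]
ee_rot: [[-0.992, 0.13, -0.0], [0.13, 0.992, 0.0], [0.0, 0.0, -1.0]]
wrist_force: [0.2, 0.1, -0.3]
gripper_width: 0.002
gripper_force: 0.1
```

```bash
python3 g.py
python3 - <<'E'
from h import *
for c in("scene","top"):
    p=capture(c)
    if c=="scene": cv2.imwrite("pics/s5.png",cv2.resize(p["pixels"][160:350,180:440],None,fx=3,fy=3,interpolation=cv2.INTER_CUBIC))
    for n in("door_press","door_knob"): print(c,n,[(np.round(d["point"],3).tolist(),round(d["conf"],2)) for d in tip_of(n,c)[:4]])
E
```

```text
t 12.5667 tcp [ 0.5257 -0.2419  0.1029] cup -0.08729748977261685 -0.04416734101546866 toolyaw 172.55735318007123 F [ 0.1723  0.135  -0.2817] J [ -8.6805  25.7407 -16.7777  -0.0039 -47.4916 -88.7595] w 0.0024211229505378996 0.08896526973330765
scene door_press [([0.534, -0.259, 0.105], 0.68)]
scene door_knob [([0.537, -0.257, 0.045], 0.72), ([0.483, -0.536, -0.0], 0.21)]
top door_press [([0.686, -0.434, 0.0], 0.34)]
top door_knob []
```

View pics/s5.png

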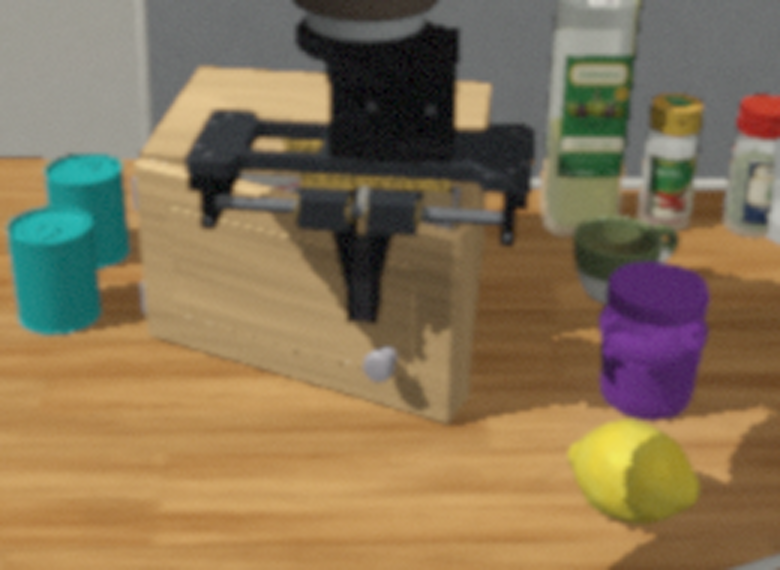

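The fingers press the door at crop (362,300), above the knob at (380,363). The door is at about 21°, so I'll press in slowly from here.

Call:
servo_tool(slide=[[-0.008, -0.004, 0], [-0.016, -0.008, 0], [-0.023, -0.011, 0], [-0.028, -0.013, 0], [-0.032, -0.014, 0]], spin=[0, 0, 0, 0, 0], grip=[1, 1, 1, 1, 1])

```text
time_s: 13.28
tcp_pos: [0.5551, -0.2606, 0.1027]
ee_rot: [[-0.991, 0.131, -0.001], [0.131, 0.991, 0.0], [0.002, 0.0, -1.0]]
wrist_force: [-2.5, -0.1, 1.9]
gripper_width: 0.004
gripper_force: 1.2
```

Call:
servo_tool(slide=[[-0.002, -0.0005, 0], [-0.004, -0.001, 0], [-0.006, -0.0015, 0], [-0.008, -0.002, 0], [-0.01, -0.0025, 0]], spin=[0, 0, 0, 0, 0], grip=[1, 1, 1, 1, 1])

```text
time_s: 13.7
tcp_pos: [0.5642, -0.2638, 0.1027]
ee_rot: [[-0.991, 0.13, -0.001], [0.13, 0.991, 0.0], [0.001, 0.0, -1.0]]
wrist_force: [-2.9, 0.9, 1.7]
gripper_width: 0.006
gripper_force: 1.3
```

```bash
python3 g.py
```

```text
t 13.7 tcp [ 0.5642 -0.2638  0.1027] cup -0.046286697695514176 -0.06087032655774139 toolyaw 172.511421967175 F [-2.9127  0.947   1.7001] J [-10.1996  29.3759 -10.1823  -0.0163 -50.5051 -87.2786] w 0.006181642256655672 1.342311649932526
```

Call:
servo_tool(slide=[[-0.0015, 0, 0], [-0.003, 0, 0], [-0.0045, 0, 0], [-0.006, 0, 0], [-0.007, 0, 0]], spin=[0, 0, 0, 0, 0], grip=[1, 1, 1, 1, 1])

```text
time_s: 14.12
tcp_pos: [0.5699, -0.265, 0.1027]
ee_rot: [[-0.991, 0.131, -0.004], [0.131, 0.991, 0.001], [0.004, 0.0, -1.0]]
wrist_force: [-8.3, -2.0, 3.0]
gripper_width: 0.001
gripper_force: 3.7
```

Call:
servo_tool(slide=[[-0.001, 0, 0], [-0.002, 0, 0], [-0.003, 0, 0], [-0.003, 0, 0], [-0.003, 0, 0]], spin=[0, 0, 0, 0, 0], grip=[1, 1, 1, 1, 1])

```text
time_s: 14.53
tcp_pos: [0.5703, -0.2651, 0.1027]
ee_rot: [[-0.991, 0.132, -0.009], [0.132, 0.991, 0.002], [0.01, 0.001, -1.0]]
wrist_force: [-11.9, -0.5, 4.9]
gripper_width: 0.004
gripper_force: 5.9
```

```bash
python3 g.py
```

```text
t 14.5333 tcp [ 0.5703 -0.2651  0.1027] cup -0.040030512969258865 -0.061359694195410555 toolyaw 172.4272813621873 F [-11.8765  -0.5465   4.949 ] J [-10.2162  30.0744  -8.904   -0.0113 -51.568  -87.3496] w 0.003543431246295533 5.876856188988313
```

Call:
servo_tool(slide=[[-0.0005, 0, 0], [-0.001, 0, 0], [-0.001, 0, 0], [-0.0015, 0, 0], [-0.0015, 0, 0]], spin=[0, 0, 0, 0, 0], grip=[1, 1, 1, 1, 1])

```text
time_s: 14.95
tcp_pos: [0.5705, -0.2651, 0.1026]
ee_rot: [[-0.991, 0.132, -0.012], [0.132, 0.991, 0.003], [0.013, 0.001, -1.0]]
wrist_force: [-14.1, 1.4, 8.0]
gripper_width: 0.005
gripper_force: 7.4
```

Call:
servo_tool(slide=[[-0.0005, 0, 0], [-0.001, 0, 0], [-0.001, 0, 0], [-0.0015, 0, 0], [-0.0015, 0, 0]], spin=[0, 0, 0, 0, 0], grip=[1, 1, 1, 1, 1])

```text
time_s: 15.37
tcp_pos: [0.5781, -0.2657, 0.1032]
ee_rot: [[-0.992, 0.13, 0.001], [0.13, 0.992, -0.0], [-0.001, -0.0, -1.0]]
wrist_force: [-2.1, -1.1, 0.9]
gripper_width: 0.009
gripper_force: 0.9
```

It snapped over: the force dropped from 14 to 2 N and the door moved about 7 mm. I'll back off and check.

Call:
servo_tool(slide=[[0.005, 0, 0], [0.015, 0, 0], [0.035, 0, 0], [0.06, 0, 0], [0.08, 0, 0]], spin=[0, 0, 0, 0, 0], grip=[1, 1, 1, 1, 1])

```text
time_s: 15.78
tcp_pos: [0.4977, -0.2547, 0.103]
ee_rot: [[-0.992, 0.13, 0.002], [0.13, 0.992, 0.0], [-0.002, 0.0, -1.0]]
wrist_force: [-0.0, 0.5, 0.1]
gripper_width: 0.007
gripper_force: 0.0
```

Call:
servo_tool(slide=[[0, 0, -0.03], [0, 0, -0.06], [0, 0, -0.09], [0, 0, -0.09], [0, 0, -0.09]], spin=[0, 0, 0, 0, 0], grip=[1, 1, 1, 1, 1])

```text
time_s: 16.2
tcp_pos: [0.5, -0.2552, 0.1955]
ee_rot: [[-0.992, 0.129, 0.007], [0.129, 0.992, -0.001], [-0.007, -0.0, -1.0]]
wrist_force: [1.1, 0.8, -0.9]
gripper_width: 0.004
gripper_force: 0.0
```

```bash
python3 g.py
python3 - <<'E'
from h import *
p=capture("scene")
cv2.imwrite("pics/s6.png",cv2.resize(p["pixels"][160:350,180:440],None,fx=3,fy=3,interpolation=cv2.INTER_CUBIC))
yaw=np.radians(-7.5);cx=np.array([np.cos(yaw),np.sin(yaw),0]);cy=np.array([-cx[1],cx[0],0]);o=np.array([.618,-.2095,0])
for n in("door_press","door_knob"):
  for d in tip_of(n,"scene")[:2]: q=np.array(d["point"])-o;print(n,d["conf"],q@cx,q@cy,"theta",np.arctan2(-(q@cx)-.012,.107-q@cy))
E
```

```text
t 16.2 tcp [ 0.5    -0.2552  0.1955] cup -0.11102781877376762 -0.060706648728922924 toolyaw 172.56125985135847 F [ 1.054   0.8052 -0.8618] J [-10.5021  18.1917 -13.2915  -0.0037 -58.0945 -86.9347] w 0.0044438054970736066 0.0
door_press 0.89 -0.02371387284609687 -0.07423033230855938 theta 0.06454549324717468
door_knob 0.91 -0.018472267700037716 -0.07343939900365569 theta 0.03585410999052146
door_knob 0.7 -0.0037000047929150516 0.00435430413871213 theta -0.08068507986620253
```

View pics/s6.png

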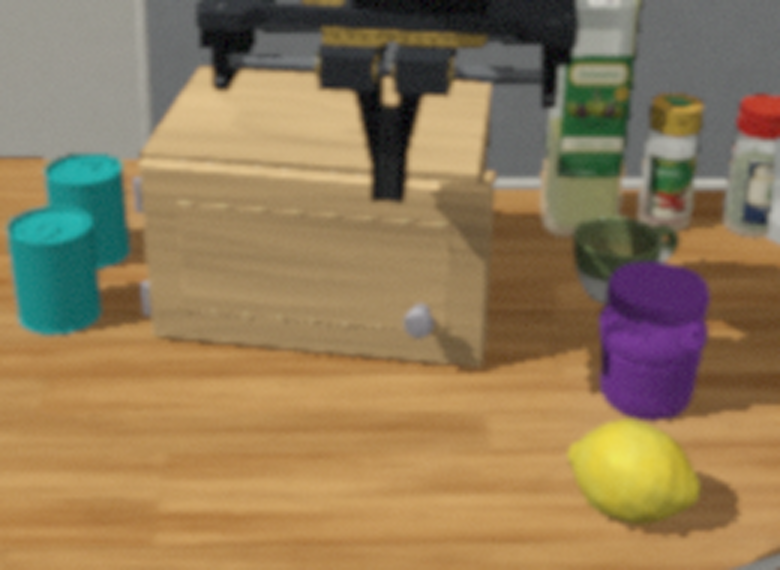

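The door rests shut at about 0.05 rad (knob at crop (418,320)) with the gripper clear of it, and the bystanders haven't moved.

```bash
python3 -c "
from station import *
print(finish_job())"
```

```text
the job is handed in; nothing more can be done
None
```

The glass jar was pushed back inside upright (axis about 47 mm behind the shelf edge), the door was pressed until the catch snapped at about 14 N and stayed shut at about 0.05 rad, and the job was handed in at about 16 s; I pushed with the purple look-alike jar, which now stands on the worktop near where it was, because the fingers alone couldn't reach under the roof.

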